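# Feed a slat home in a covered guide channel with a push stick

### The arm

A 7-joint arm with a two-finger parallel gripper is mounted at the origin on a cart in front of the work surface, level with it; the furniture and walls round the work are solid. World frame = base frame: x ahead of the robot, y to its left, z up, the work surface at z = 0. Lengths are in mm, angles in rad, forces in N, time in s.
With the tool pointing down it reaches from about 425 to 825 mm from the base axis. Payload 3.6 kg.
Tool frame: the origin (TCP) lies at the very end of the fingers, on their centre line; the grasp point (between the pads) lies arm.grip_depth behind it (arm.grip_depth is the distance from the TCP to the grasp point, in mm); z points along the fingers, y is the line along which they close (so a half turn about z gives the same grasp; the last joint's range is limited). The gripper opens to 93 mm and grips with 3 to 60 N. Pads are 15 mm wide; open, the fingers measure 128 mm over their backs; the gripper's body (75 mm by 188 mm) begins 65 mm behind the grasp point.
Start: joints at [-1.131, 0.615, -0.013, 1.423, 0.008, 1.103, -0.04], TCP at [291.903, 580.736, 218.64] pointing down, gripper open.
Joint ranges: [-3.12, 3.12], [-0.3, 2.06], [-1.34, 1.32], [0.26, 2.42], [-1.36, 4.5], [0.01, 1.98], [-2.84, 2.84]. Speed limits (rad/s): [2.79, 2.79, 3.14, 3.14, 3.14, 3.14, 3.14].

### API

Orientations are given as a rotation vector (axis times angle).
In Python, from station import arm gives the robot as it stands.
- The arm moves only by the tool carry_out, never from a script. Its argument "plan" is a list of rows, each a list of 5 numbers: the shift along the tool's x, y, z in mm, then the turn about the tool's z in degrees, then the opening, from -1 (shut) to 1 (fully open). In form: [[dx, dy, dz, yaw, grip], ...]. A call has 1 to 20 rows; each row is the pose to reach, as a shift and turn from the pose commanded when the call began, along the tool's axes at that moment; what a row does not reach only later rows make up. A row lasts 1/8 s, in which the tool goes at most 62.5 mm and 10.7 degrees, less where a joint would pass 70% of its speed; a pose out of reach is approached as far as the arm can. A call with a gripper value outside its range is refused whole. The fingers move at their own pace and stop on an object; the grip force is fixed at half the most. Time passes only in rows, so rows that repeat a pose let the fingers close. It gives the time, the measured TCP pose, the force, the opening and the grip force at its end, in the units of the state.
- arm.get_state(): the state, without advancing time (a new reading comes with each control period).
- arm.read_camera(name): name is "scene" or "top" or "wrist"; returns the picture (480x640x3 uint8, red, green, blue); there is no depth.
- arm.camera_model(name): a dict with "intrinsics" (3x3 intrinsics, pixels), "extrinsics" (4x4, takes a point from world to camera coordinates). Camera axes: x right, y down, z forward; pixel columns grow to the right and rows downward; lengths in mm; the calibration is good to about 2 mm. A picture is of the moment at which its call begins: read the wrist's pose just before it. camera_model takes no time and is no camera call; for the wrist camera it gives the pose at the moment of the call.
- arm.close_job(): hands the job in; it is judged then, once.
The state is a dict: "t": time; "joint_positions": joint angles; "joint_vel": joint speeds; "joint_torque": joint torques, N m; "position": TCP position; "tcp_rot": TCP orientation; "contact_force": force on the tool from outside, world axes, zero at the start; "moment": the same for the moment, N m; "grip_width": finger opening in mm; "gripper_force": force on a finger pad.
Only numpy, scipy, OpenCV 4.12 (cv2) and the standard library are available. Lean on these libraries where they do the work, as an engineer would, in place of code of your own. Each camera call takes 0.05 s, during which the arm holds its last target. There are 200 camera calls.

### The job

Pick up the loose square-section slat and lay it flat and lengthwise on the open apron of the plywood guide jig, just outside the funnel and in line with it. Then take the push stick by its handle and with it, keeping your fingers off the slat, feed the slat into the covered channel until it is fully home against the stop hidden inside: feel for it, and do not push so hard that the stop itself gives way. Finally draw the stick out and lay it back down on the bench, right way up, leaving the other loose things where they are.

Things in the scene. Friction and masses are not known exactly. Their poses are not given: they have to be found in the camera images.
- slat: the small loose piece of dark hardwood, a square bar 60 x 22 x 22 mm with its length along its x axis. Origin: centre of its underside, z up. About 50 g.
- push_stick: loose wooden push stick. Handle: upright block 50 mm long (x -25 to +25), 24 wide (y), 36 high. Ahead of it a straight bar 16 wide, 14 high, underside level with the handle's, ends in a flat face at x = 125 mm; a sloping web joins the two (up to x = 58, no wider than the bar). Origin: centre of the handle's underside, z up. About 90 g, balances 20 to 30 mm ahead of the origin.
- stick_tip (a point): centre of the flat end face of the push stick's bar, 125 mm ahead of the stick's origin and 7 mm above its underside; the stick's axes.
- jig: guide jig fixed to the bench. x is the feed direction, y across, z up; origin on the bench top, in the middle below the mouth of the covered channel. Plywood base 8 mm thick, 84 wide, x -100 to +175 mm; its top is the floor the slat slides on. Covered channel x 0 to 172: 25 mm wide, 26 high inside; outside 57 wide, 42 high (62 at a knob near x = 71); end cap to x = 182.
- apron (a point): place on the open apron for the slat's centre: on the jig's floor, 8 mm above the bench, at jig x = -78 mm (so the slat overhangs the base's outer end by 8 mm); the jig's axes. The apron has no walls; it reaches from jig x = -100 to -40 mm.
- mouth (a point): middle of the floor at the mouth of the covered channel, 8 mm above the jig's origin; the jig's axes. Before it stands a funnel of two cheeks, 16 mm high, from jig x = -40 (about 44 mm apart inside) to x = 0 (25 mm apart).
- shoe_place (a point): floor under the sprung shoe in the channel, jig x = 72 mm. The shoe (sloping down from x = 34, flat x = 60 to 84) hangs to 20 mm above the floor; the slat lifts it 2 mm. It presses with about 3 N, drags on the slat by a few N (more at its slope) and holds it where left. Beyond, out of sight, is the stop; its face is set anywhere from jig x = 90 to 125 mm.
- stop_nose (a joint): the sprung nose of the hidden stop: 0 when out 5 mm from the stop's face, 0.005 m when the slat has pushed it in flush with the face. Its spring is weak (0.6 to 1.1 N). The slat counts as fully home above 0.0035.
- stop_slide (a joint): how far the hidden stop itself has been shoved back from where it was set, in m: 0 at the start. It is held only by friction and gives way at about 18 N, and does not come back; more than 0.003 spoils the setting.
- marker: bystander: a loose black and blue marker pen, 127 x 16 x 18 mm, lying behind the jig. Origin: centre of its underside.
- tape_measure: bystander: a loose yellow tape measure, 82 x 33 x 69 mm, near the right front corner of the bench. Origin: centre of its underside.
There are look-alikes about, which are no part of the job. Of the things that look like the slat, take the one that is nearest to the robot's base at the start.

How it is judged (in metres and radians):
On the way, in this order (a step that is already met when the one before it is completed fails the run):
1. the slat lies flat on the apron in line with the funnel, let go (x of slat in the frame of jig between -0.13 and -0.045 m and y of slat in the frame of jig between -0.02 and 0.02 m and z of slat in the frame of jig between 0.005 and 0.011 m and angle between the x axis of slat and the x axis of jig, either way round below 0.35 rad and contact force between the fingers and slat below 0.1 N), for 0.2 s.
2. the push stick drives the slat into the covered channel (x of slat in the frame of jig above 0 m and contact force between push_stick and slat above 0.3 N), for 0.04 s.
3. the slat is fully home against the stop, and the stop has not been shoved back (value of joint stop_nose above 0.0035 m and value of joint stop_slide below 0.003 m), for 0.2 s.
At the end, for the whole second after the job is handed in: The slat rests in the covered channel, fully home: the stop's nose is pressed in by over 3.5 of its 5 mm and the stop is shoved back by less than 3 mm. The push stick lies at rest on the bench itself (underside within 4 mm of it), right way up (within 0.1 rad) (all of step 3 and x of slat in the frame of jig above 0.045 m and linear speed of each of slat, push_stick below 0.01 m/s and height (world z) of push_stick below 0.004 m and angle between push_stick's own z axis and vertical below 0.1 rad); the robot touches nothing.
It fails at once if the gripper or arm touches the slat once its front end is in the covered channel (x of slat in the frame of jig above -0.025 m and y of slat in the frame of jig between -0.01 and 0.01 m and z of slat in the frame of jig below 0.016 m and contact force between any of the fingers, the arm and slat above 0.5 N).
It fails at once if the marker or the tape measure is moved by more than 30 mm (distance of any of marker, tape_measure from where it was at the start of the episode above 0.03 m).
It also fails if it takes over 72 s, if anything falls off the work surface, if the arm or the gripper's body presses on something with over 40 N, if the wrist force passes 120 N, or if a joint passes its speed limit or range.

## Working session

There is one attempt and no reset: what is moved stays moved. The work goes in short steps, Python scripts to look and compute and a tool call to move; the robot and the scene stay as the last step left them, time stands still between calls to the robot, and variables do not carry over. Pictures are saved under pics/ and viewed, at most 10 in all, crops included, and the job is handed in when it is done.

Besides the shell and the picture viewer there is one more tool, called as name(argument=value, ...) on one line, values as JSON. carry_out: Moves the arm, as the interface text tells. Its arguments: {"type":"object","properties":{"plan":{"type":"array","items":{"type":"array","items":{"type":"number"}}}},"required":["plan"]}

```bash
mkdir -p pics
python3 - <<'E'
from station import arm
import cv2
s=arm.get_state();print(s['t'],s['position'],s['tcp_rot'],s['grip_width'],arm.grip_depth)
for n in("top","scene"):
    cv2.imwrite(f"pics/{n}0.png",arm.read_camera(n)[:,:,::-1])
    m=arm.camera_model(n);print(m)
E
```

```text
0.0 [291.5837547  580.05816624 217.52190252] [-0.72483714 -3.05626577  0.00381859] 93.20458174006983 18.8
{'intrinsics': array([[589.62892178,   0.        , 321.98422036],
       [  0.        , 589.62892178, 242.8567475 ],
       [  0.        ,   0.        ,   1.        ]]), 'extrinsics': array([[ 9.68061600e-03, -9.99952927e-01,  6.55309433e-04,
         1.94523408e+02],
       [-9.96327413e-01, -9.70126950e-03, -8.50739153e-02,
         5.73419321e+02],
       [ 8.50762680e-02,  1.70665153e-04, -9.96374427e-01,
         1.13025273e+03],
       [ 0.00000000e+00,  0.00000000e+00,  0.00000000e+00,
         1.00000000e+00]])}
{'intrinsics': array([[544.78938764,   0.        , 314.02801324],
       [  0.        , 544.78938764, 241.11049362],
       [  0.        ,   0.        ,   1.        ]]), 'extrinsics': array([[ 8.27983518e-01, -5.60616778e-01, -1.23337694e-02,
        -3.54894710e+02],
       [-3.60907471e-01, -5.15937982e-01, -7.76887248e-01,
         3.26467134e+02],
       [ 4.29172566e-01,  6.47701186e-01, -6.29518930e-01,
         6.16063992e+02],
       [ 0.00000000e+00,  0.00000000e+00,  0.00000000e+00,
         1.00000000e+00]])}
```

View pics/top0.png

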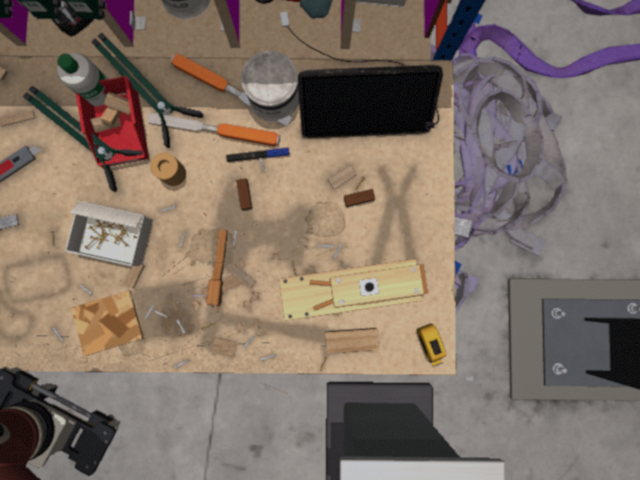

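View pics/scene0.png

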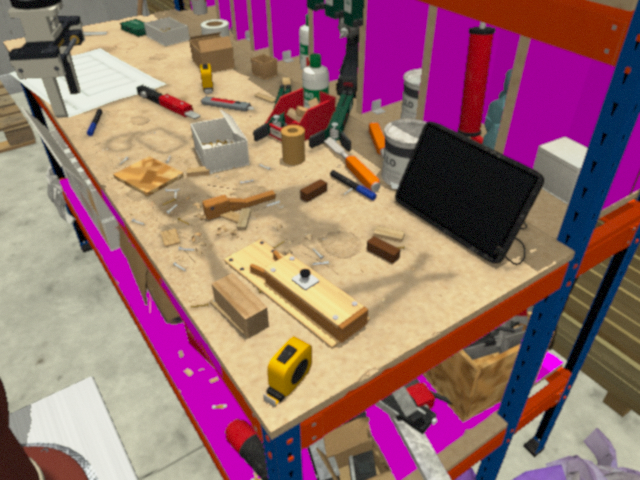

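The top view shows two dark bars, at px (359,198) and (244,194). The base axis projects to about (423,542), so (359,198) is nearer and is the slat. The jig is at about (283,298) to (425,275) with the funnel on its left, and the push stick has its handle at (214,292) and its bar pointing up to (222,232). Next is an enlarged crop.

Run:
```python
import cv2
i=cv2.imread("pics/top0.png")[175:325,195:435]
cv2.imwrite("pics/c1.png",cv2.resize(i,None,fx=3.3333,fy=3.3333,interpolation=cv2.INTER_CUBIC))
```

```text
(no output)
```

View pics/c1.png

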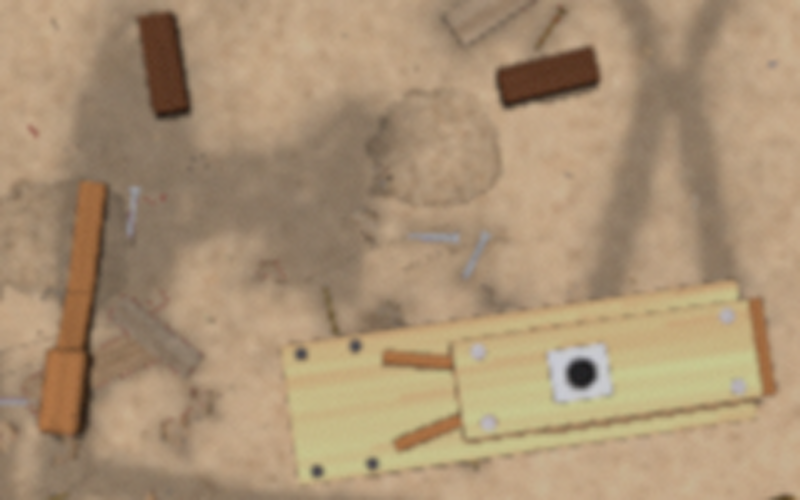

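```bash
cat > h.py <<'E'
import numpy as np
from station import arm
from scipy.spatial.transform import Rotation as R
def px2w(n,pts,z,m=None):
    m=m or arm.camera_model(n);K=m['intrinsics'];E=m['extrinsics'];Rm=E[:3,:3];c=-Rm.T@E[:3,3]
    p=np.c_[np.array(pts,float),np.ones(len(pts))]@np.linalg.inv(K).T@Rm
    return c+p*((z-c[2])/p[:,2])[:,None]
def w2px(n,P,m=None):
    m=m or arm.camera_model(n);q=np.array(P,float)@m['extrinsics'][:3,:3].T+m['extrinsics'][:3,3]
    q=q@m['intrinsics'].T;return q[:,:2]/q[:,2:]
def rel(target,yaw=None):
    "shift in tool axes from present pose to target TCP"
    s=arm.get_state();r=R.from_rotvec(s['tcp_rot'])
    print('t',s['t'],'pos',np.round(s['position'],1),'toolx heading',np.degrees(np.arctan2(*r.as_matrix()[[1,0],0])),'tool d',np.round(r.inv().apply(np.array(target)-s['position']),1))
E
python3 - <<'E'
from h import *
c=lambda L:[(195+(x+.5)*.3-.5,175+(y+.5)*.3-.5) for x,y in L]
def line(a,b): d=b-a;return np.round(np.linalg.norm(d[:2]),1),np.round(np.degrees(np.arctan2(d[1],d[0])),1)
j=px2w('top',c([(283,345),(300,482),(738,282),(760,415)]),8);print(np.round(j,1));print(line(j[0],j[2]),line(j[1],j[3]),line(j[0],j[1]))
k=px2w('top',c([(452,343),(464,440)]),42);print(np.round(k,1),k.mean(0),line(k[0],k[1]))
kn=px2w('top',c([(581,373)]),62);print('knob',kn)
s=px2w('top',c([(498,70),(592,47),(598,73),(504,99)]),22);print(np.round(s,1),s.mean(0),line(s[0],s[1]))
t=px2w('top',c([(92.5,182)]),14);h=px2w('top',c([(48,350),(87,350),(77,437),(40,430)]),36);print(t,h.round(1),h.mean(0),line(h.mean(0),t[0]))
o=px2w('top',c([(140,17),(172,13),(188,110),(156,116)]),22);print('other',o.mean(0))
print(np.hypot(*s.mean(0)[:2]),np.hypot(*o.mean(0)[:2]))
rel([*s.mean(0)[:2],200])
E
```

```text
[[502.1 283.2   8. ]
 [421.6 272.    8. ]
 [542.1  13.4   8. ]
 [463.5   0.7   8. ]]
(np.float64(272.8), np.float64(-81.6)) (np.float64(274.5), np.float64(-81.2)) (np.float64(81.3), np.float64(-172.0))
[[503.4 183.6  42. ]
 [447.9 176.2  42. ]] [475.62511962 179.8990635   42.        ] (np.float64(55.9), np.float64(-172.5))
knob [[486.60970203 110.87331561  62.        ]]
[[665.7 157.4  22. ]
 [680.1 101.7  22. ]
 [664.5  98.1  22. ]
 [648.4 153.7  22. ]] [664.68924347 127.73493273  22.        ] (np.float64(57.5), np.float64(-75.6))
[[597.50206187 397.46820722  14.        ]] [[497.2 417.1  36. ]
 [497.4 394.6  36. ]
 [447.3 399.1  36. ]
 [451.1 420.5  36. ]] [473.27101088 407.82106995  36.        ] (np.float64(124.7), np.float64(-4.8))
other [667.45650106 355.42765548  22.        ]
676.8515372102727 756.1924352164472
t 0.1 pos [291.6 580.1 217.6] toolx heading 153.3162161987408 tool d [-536.5 -236.6   18.1]
```

Run:
```python
from h import *
print(px2w('scene',[(399,206),(499,260)],0).round(0))
print(px2w('top',[(302,136),(437,130)],0).round(0))
for z in(100,150,200):print(z,px2w('scene',[(427,125),(542,178)],z).round(0),px2w('top',[(300,70),(441,67)],z).round(0))
print(px2w('scene',[(372,245),(397,260),(384,237)],22).round(0))
rel([665,128,150])
```

```text
[[785. 221.   0.]
 [820.  -6.   0.]]
[[791. 243.   0.]
 [806. -32.   0.]]
100 [[928. 309. 100.]
 [953.  37. 100.]] [[890. 244. 100.]
 [899. -20. 100.]]
150 [[855. 240. 150.]
 [878.  -7. 150.]] [[871. 242. 150.]
 [879. -10. 150.]]
200 [[782. 171. 200.]
 [803. -50. 200.]] [[851. 240. 200.]
 [859.   0. 200.]]
[[645. 135.  22.]
 [654.  79.  22.]
 [677. 141.  22.]]
t 0.1 pos [291.6 580.1 217.6] toolx heading 153.3162161987408 tool d [-536.7 -236.1   68.1]
```

carry_out(plan=[[-537, -236, 40, 49, 1], [-537, -236, 40, 49, 1], [-537, -236, 40, 49, 1], [-537, -236, 40, 49, 1], [-537, -236, 40, 49, 1], [-537, -236, 40, 49, 1], [-537, -236, 40, 49, 1], [-537, -236, 40, 49, 1], [-537, -236, 40, 49, 1], [-537, -236, 40, 49, 1], [-537, -236, 40, 49, 1], [-537, -236, 40, 49, 1], [-537, -236, 40, 49, 1]])

```text
t: 1.72
position: [664.6, 131.6, 178.8]
tcp_rot: [-1.922, -2.483, -0.001]
contact_force: [0.1, 0.6, 0.8]
grip_width: 92.9
gripper_force: 0.0
```

Run:
```python
from h import *
import cv2,pickle
m=arm.camera_model('wrist');pickle.dump(m,open('w1.pkl','wb'))
cv2.imwrite("pics/w1.png",arm.read_camera('wrist')[:,:,::-1])
print(w2px('wrist',[[664.7,127.7,22],[475,180,8]],m))
s=arm.get_state();print(R.from_rotvec(s['tcp_rot']).as_matrix().round(3))
rel([664.7,127.7,100])
```

```text
[[316.60760257 222.15107843]
 [103.40567579  99.05948529]]
[[-0.25   0.968 -0.   ]
 [ 0.968  0.25   0.001]
 [ 0.001 -0.    -1.   ]]
t 1.775 pos [664.8 131.2 178.9] toolx heading 104.50355919773556 tool d [-3.4 -1.  78.8]
```

View pics/w1.png

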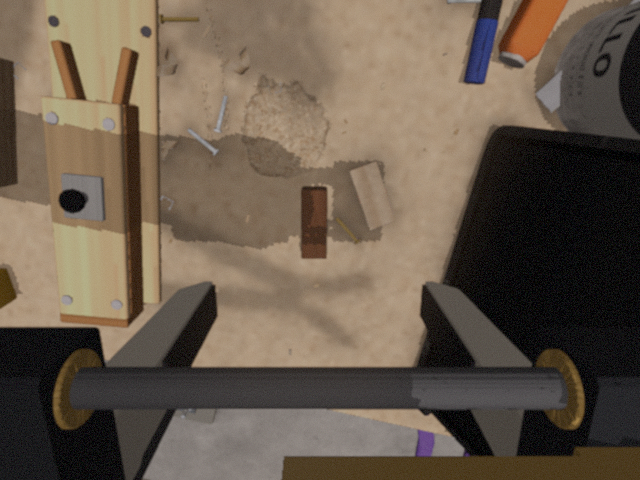

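The wrist view shows the slat top centred at (314.5,222), cols 302–327, rows 187–258, aligned with the tool. The jig is at upper left with its knob at (72,201).

Run:
```python
from h import *
import pickle
m=pickle.load(open('w1.pkl','rb'))
p=px2w('wrist',[(314.5,222)],22,m)[0];print(p,px2w('wrist',[(314,187),(314.5,258)],22,m))
print('knob',px2w('wrist',[(72,201)],62,m))
rel([p[0],p[1],3]);
```

```text
[662.96278585 127.38638562  22.        ] [[655.31601007 155.73631832  22.        ]
 [670.81471705  96.58220607  22.        ]]
knob [[487.72608837 108.56589024  62.        ]]
t 1.775 pos [664.8 131.2 178.9] toolx heading 104.50355919773556 tool d [ -3.4  -2.7 175.9]
```

carry_out(plan=[[-2, -2.8, 60, 0, 0.2], [-2, -2.8, 120, 0, 0.2], [-2, -2.8, 160, 0, 0.2], [-2, -2.8, 174, 0, 0.2], [-2, -2.8, 174, 0, 0.2], [-2, -2.8, 174, 0, 0.2], [-2, -2.8, 174, 0, -1], [-2, -2.8, 174, 0, -1], [-2, -2.8, 174, 0, -1], [-2, -2.8, 174, 0, -1], [-2, -2.8, 174, 0, -1], [-2, -2.8, 174, 0, -1]])

```text
t: 3.28
position: [663.5, 126.1, 4.8]
tcp_rot: [-1.927, -2.481, 0.0]
contact_force: [-0.2, -0.2, 2.1]
grip_width: 22.1
gripper_force: 30.0
```

carry_out(plan=[[0, 0, -50, 0, -1], [0, 0, -90, 0, -1], [50, -40, -90, 3, -1], [90, -80, -90, 6, -1], [130, -120, -90, 6, -1], [177, -160, -90, 6, -1], [177, -160, -80, 6, -1], [177, -160, -70, 6, -1], [177, -160, -70, 6, -1], [177, -160, -70, 6, -1], [177, -160, -70, 6, -1]])

```text
t: 4.65
position: [465.6, 257.4, 74.8]
tcp_rot: [2.056, 2.375, 0.001]
contact_force: [0.3, 0.8, -0.9]
grip_width: 21.7
gripper_force: 30.0
```

Run:
```python
from h import *
import cv2,pickle
m=arm.camera_model('wrist');pickle.dump(m,open('w2.pkl','wb'))
cv2.imwrite("pics/w2.png",arm.read_camera('wrist')[:,:,::-1])
f=np.array([.146,-.989]);l=np.array([.989,.146]);o=np.array([475.6,180])
J=lambda x,y,z:[*(o+f*x+l*y),z]
print(w2px('wrist',[J(-100,42,8),J(-100,-42,8),J(0,28.5,42),J(0,-28.5,42),J(71,0,62),J(-40,22,24),J(-40,-22,24)],m).round(0))
rel(J(-78,0,13.3))
```

```text
[[385. 216.]
 [245. 217.]
 [364. 395.]
 [267. 396.]
 [316. 520.]
 [352. 319.]
 [279. 320.]]
t 4.7 pos [465.4 257.6  74.8] toolx heading 98.24852908513729 tool d [-0.3 -1.2 61.5]
```

View pics/w2.png

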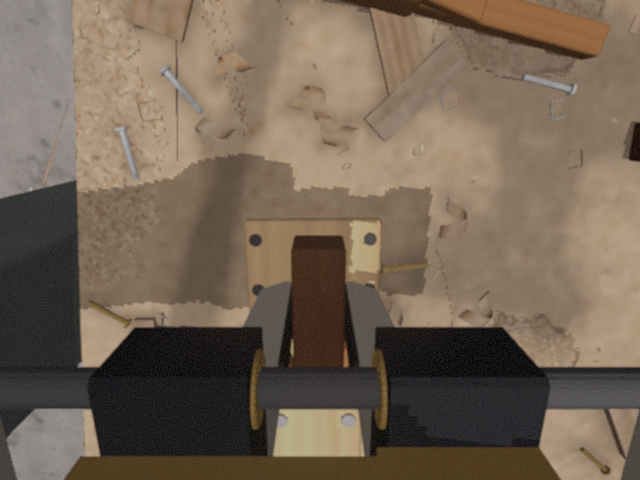

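The wrist view has the jig's outer corners at (245,219) and (381,219) and the cover screws at (280,421) and (348,420). The jig's centre is about 1 mm from my estimate and its end 1.5 mm further in, so I'm correcting for that and lowering the slat.

carry_out(plan=[[-1.8, -2.3, 30, 0, -1], [-1.8, -2.3, 52, 0, -1], [-1.8, -2.3, 60, 0, -1], [-1.8, -2.3, 61.5, 0, -1], [-1.8, -2.3, 61.5, 0, -1], [-1.8, -2.3, 61.5, 0, -1]])

```text
t: 5.45
position: [463.2, 256.2, 13.9]
tcp_rot: [2.054, 2.376, 0.002]
contact_force: [0.7, -0.1, -0.2]
grip_width: 21.8
gripper_force: 30.0
```

carry_out(plan=[[0, 0, 0.8, 0, -1], [0, 0, 0.8, 0, -1], [0, 0, 0.8, 0, 0.1], [0, 0, 0.8, 0, 0.1], [0, 0, 0.8, 0, 0.1], [0, 0, 0.8, 0, 0.1], [0, 0, -40, 0, 0.1], [0, 0, -100, 0, 0.1], [0, 0, -150, 0, 0.5], [50, 10, -150, -10, 1], [90, 20, -150, -20, 1], [120, 28, -150, -30, 1], [149, 32, -150, -40, 1], [149, 32, -150, -50, 1], [149, 32, -150, -60, 1], [149, 32, -150, -70, 1], [149, 32, -150, -77, 1], [149, 32, -150, -77, 1], [149, 32, -150, -77, 1], [149, 32, -150, -77, 1]])

```text
t: 7.95
position: [472.7, 408.0, 163.1]
tcp_rot: [-0.13, -3.139, 0.0]
contact_force: [-0.4, 0.5, 0.4]
grip_width: 93.1
gripper_force: 0.0
```

Run:
```python
from h import *
import cv2,pickle
m=arm.camera_model('wrist');pickle.dump(m,open('w3.pkl','wb'))
a=arm.read_camera('wrist')[:,:,::-1];cv2.imwrite("pics/w3raw.png",a)
t=arm.read_camera('top')[:,:,::-1];cv2.imwrite("pics/t3.png",t)
b=cv2.resize(t[250:330,270:376],(640,480),interpolation=cv2.INTER_CUBIC)
cv2.imwrite("pics/w3.png",cv2.resize(cv2.vconcat([a,b]),(450,600)) if 0 else cv2.hconcat([cv2.resize(a,(560,420)),cv2.resize(b,(240,181))]) if 0 else a)
cv2.imwrite("pics/t3c.png",b)
rel([473.3,407.8,7])
```

```text
t 8.05 pos [472.7 408.1 163.1] toolx heading 175.29484506803684 tool d [ -0.6  -0.2 156.1]
```

View pics/w3.png

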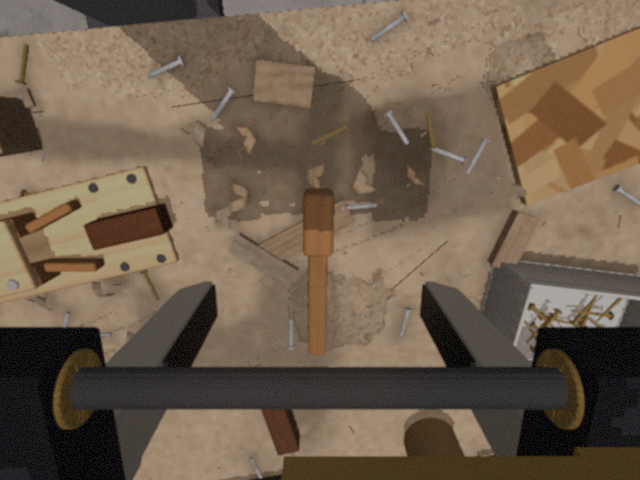

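View pics/t3c.png

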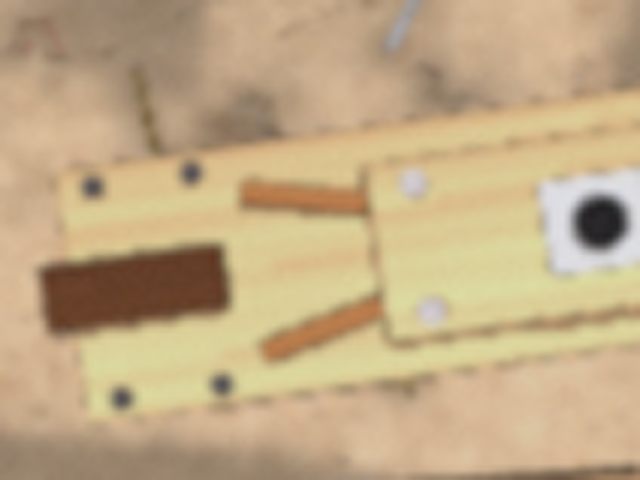

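The wrist view shows the slat lying on the apron in line with the funnel. The stick's handle spans cols 303–333, rows 190–255, with its bar tip at (317.5,354), and the jig's end corners are at (143,167) and (176,262). The top crop confirms the slat is centred on the apron, (136,288) against the centre line at 287.

Run:
```python
from h import *
import pickle
m=pickle.load(open('w3.pkl','rb'))
t=px2w('wrist',[(317.5,354),(317.8,262)],14,m);d=t[0]-t[1];print('tip',t,np.degrees(np.arctan2(d[1],d[0])))
h=px2w('wrist',[(303.5,250),(332.5,250),(305,191),(333,191)],36,m);print(h.round(1),h.mean(0))
c=px2w('wrist',[(143,167),(176,262)],8,m);print('jig end',c.round(1),c.mean(0))
cc=lambda L:[(270+(x+.5)*106/640-.5,250+(y+.5)/6-.5) for x,y in L]
c=px2w('top',cc([(60,172),(92,418)]),8);print(c.round(1),c.mean(0)); print('slat',px2w('top',cc([(134,287)]),22))
k=px2w('top',cc([(366,167),(390,344)]),42);print(k.mean(0))
```

```text
tip [[596.51077397 395.63587029  14.        ]
 [508.79047842 403.32017017  14.        ]] -5.0063318812782756
[[490.1 393.8  36. ]
 [492.  416.2  36. ]
 [444.4 399.3  36. ]
 [446.2 420.   36. ]] [468.18498525 407.30493394  36.        ]
jig end [[419.  270.7   8. ]
 [500.8 282.2   8. ]] [459.87068548 276.43707467   8.        ]
[[501.9 283.3   8. ]
 [421.6 271.6   8. ]] [461.74772728 277.46343383   8.        ]
slat [[464.5342419  257.85560648  22.        ]]
[475.50209726 179.6326525   42.        ]
```

carry_out(plan=[[0, -1.2, 60, 0, 0.3], [0, -1.2, 120, 0, 0.0], [0, -1.2, 148, 0, 0.0], [0, -1.2, 156, 0, 0.0], [0, -1.2, 156, 0, 0.0], [0, -1.2, 156, 0, 0.0], [0, -1.2, 156, 0, -1], [0, -1.2, 156, 0, -1], [0, -1.2, 156, 0, -1], [0, -1.2, 156, 0, -1], [0, -1.2, 156, 0, -1]])

```text
t: 9.43
position: [472.9, 407.0, 7.7]
tcp_rot: [0.129, 3.139, 0.001]
contact_force: [-1.1, -1.1, 4.3]
grip_width: 23.6
gripper_force: 30.0
```

carry_out(plan=[[0, 0, -30, 0, -1], [0, 0, -70, 0, -1], [10, 4, -70, 10, -1], [20, 8, -70, 20, -1], [30, 12, -70, 30, -1], [36.4, 16.7, -70, 40, -1], [36.4, 16.7, -70, 50, -1], [36.4, 16.7, -70, 60, -1], [36.4, 16.7, -70, 70, -1], [36.4, 16.7, -70, 76.8, -1], [36.4, 16.7, -70, 76.8, -1], [36.4, 16.7, -40, 76.8, -1], [36.4, 16.7, -18, 76.8, -1], [36.4, 16.7, -10, 76.8, -1], [36.4, 16.7, -9.3, 76.8, -1], [36.4, 16.7, -9.3, 76.8, -1], [36.4, 16.7, -9.3, 76.8, -1]])

```text
t: 11.55
position: [438.3, 426.8, 17.3]
tcp_rot: [2.05, 2.38, 0.003]
contact_force: [-0.8, 0.0, -0.8]
grip_width: 23.8
gripper_force: 30.0
```

```bash
cat >> h.py <<'E'
O=np.array([475,179.3]);a=np.radians(-81.5);F=np.array([np.cos(a),np.sin(a)]);L=np.array([-F[1],F[0]])
def jig(): 
    s=arm.get_state();p=s['position'];q=p[:2]-O
    r=R.from_rotvec(s['tcp_rot']);M=r.as_matrix()
    f=s['contact_force'];print('t',s['t'],'TCP jig x %.1f y %.1f z %.1f tip x %.1f'%(q@F,q@L,p[2],q@F+124.3),'head',np.degrees(np.arctan2(M[1,0],M[0,0]))-180,'F along',f[:2]@F,'lat',f[:2]@L,'z',f[2])
    return r,p
E
python3 - <<'E'
from h import *
import cv2
r,p=jig()
t=arm.read_camera('scene')[:,:,::-1];print(w2px('scene',[[456,303,14],[463,256,20]]))
cv2.imwrite("pics/s4.png",cv2.resize(t[170:330,150:370],None,fx=3.6,fy=3.6,interpolation=cv2.INTER_CUBIC))
E
```

```text
t 11.55 TCP jig x -250.2 y 0.3 z 17.3 tip x -125.9 head -81.47295749990478 F along -0.11588042760224003 lat -0.7729365280297178 z -0.7578433303541359
[[233.67661197 238.21411014]
 [249.13511977 247.72293297]]
```

View pics/s4.png

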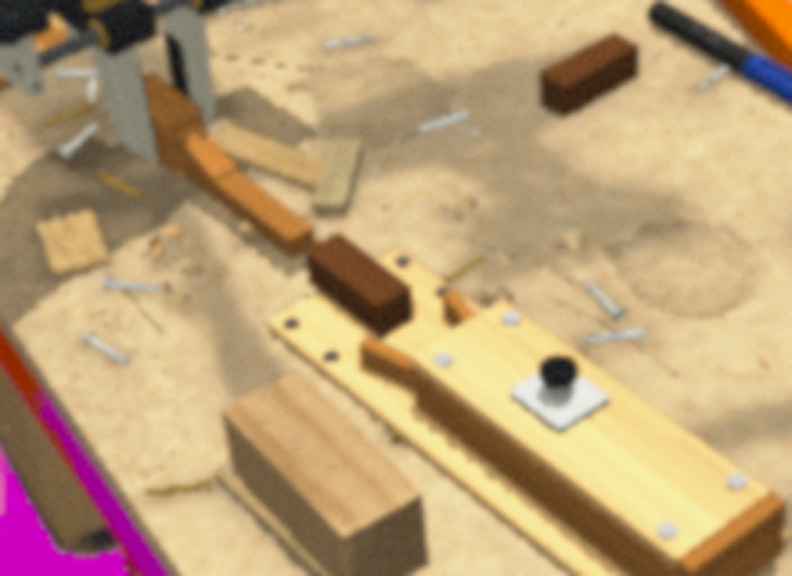

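The scene crop shows the stick level and in line, its tip at (305,240) just behind the slat's rear at (312,255). Now the push.

carry_out(plan=[[-5, 0, 0, 0, -1], [-10, 0, 0, 0, -1], [-14, 0, 0, 0, -1], [-18, 0, 0, 0, -1], [-23, 0, 0, 0, -1], [-28, 0, 0, 0, -1], [-33, 0, 0, 0, -1], [-38, 0, 0, 0, -1], [-43, 0, 0, 0, -1], [-48, 0, 0, 0, -1], [-53, 0, 0, 0, -1], [-58, 0, 0, 0, -1], [-63, 0, 0, 0, -1], [-68, 0, 0, 0, -1], [-73, 0, 0, 0, -1], [-78, 0, 0, 0, -1], [-83, 0, 0, 0, -1]])

```text
t: 13.72
position: [450.1, 344.0, 16.5]
tcp_rot: [2.05, 2.38, -0.0]
contact_force: [-0.7, -0.1, -0.2]
grip_width: 23.9
gripper_force: 30.0
```

Run:
```python
from h import *
import cv2
r,p=jig()
t=arm.read_camera('scene')[:,:,::-1]
cv2.imwrite("pics/s5.png",cv2.resize(t[170:330,150:370],None,fx=3.6,fy=3.6,interpolation=cv2.INTER_CUBIC))
```

```text
t 13.725 TCP jig x -166.5 y -0.2 z 16.5 tip x -42.2 head -81.48484937601252 F along -0.002751139661994703 lat -0.7184034840318342 z -0.15098909146419248
```

View pics/s5.png

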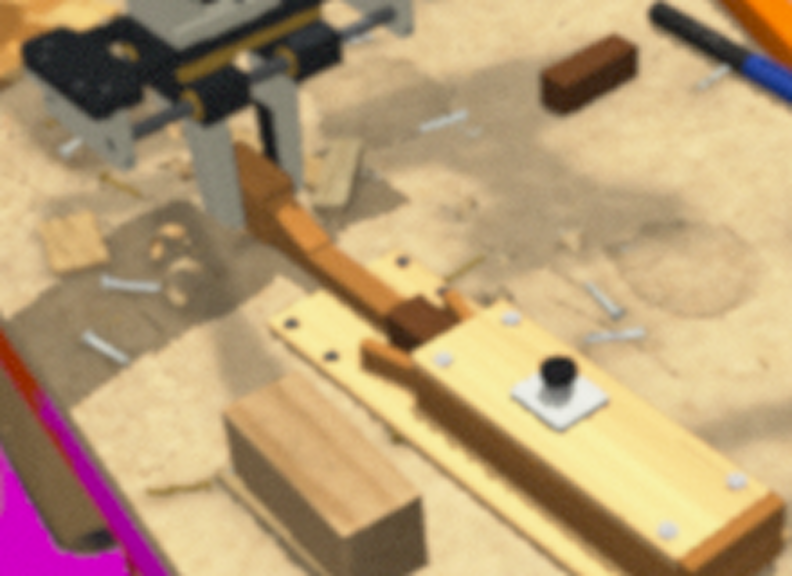

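The slat's front is inside the mouth and straight, with the stick behind it at (390,320). Continuing under the shoe.

carry_out(plan=[[-4, 0, -0.3, 0, -1], [-8, 0, -0.3, 0, -1], [-12, 0, -0.3, 0, -1], [-15, 0, -0.3, 0, -1], [-18, 0, -0.3, 0, -1], [-21, 0, -0.3, 0, -1], [-24, 0, -0.3, 0, -1], [-27, 0, -0.3, 0, -1], [-30, 0, -0.3, 0, -1]])

```text
t: 14.9
position: [454.5, 314.5, 16.7]
tcp_rot: [-2.05, -2.38, 0.0]
contact_force: [-0.8, 0.6, -1.7]
grip_width: 23.9
gripper_force: 30.0
```

carry_out(plan=[[-3, 0, 0, 0, -1], [-6, 0, 0, 0, -1], [-9, 0, 0, 0, -1], [-12, 0, 0, 0, -1], [-15, 0, 0, 0, -1], [-18, 0, 0, 0, -1]])

```text
t: 15.65
position: [457.3, 296.4, 16.7]
tcp_rot: [2.05, 2.38, -0.0]
contact_force: [0.2, 3.5, -0.3]
grip_width: 23.7
gripper_force: 30.0
```

Run:
```python
from h import *
jig()
```

```text
t 15.65 TCP jig x -118.5 y -0.2 z 16.7 tip x 5.8 head -81.48536101121438 F along -3.460858036639496 lat 0.7583672792959439 z -0.29798541962063696
```

carry_out(plan=[[-2, 0, 0, 0, -1], [-4, 0, 0, 0, -1], [-6, 0, 0, 0, -1], [-8, 0, 0, 0, -1], [-10, 0, 0, 0, -1], [-12, 0, 0, 0, -1]])

```text
t: 16.4
position: [458.9, 284.9, 16.7]
tcp_rot: [-2.05, -2.38, 0.0]
contact_force: [-0.8, 4.1, -1.3]
grip_width: 23.8
gripper_force: 30.0
```

carry_out(plan=[[-1, 0, 0, 0, -1], [-2, 0, 0, 0, -1], [-3, 0, 0, 0, -1]])

```text
t: 16.77
position: [459.4, 282.0, 16.7]
tcp_rot: [-2.05, -2.38, 0.0]
contact_force: [-0.9, 4.2, -0.6]
grip_width: 24.0
gripper_force: 30.0
```

carry_out(plan=[[-1, 0, 0, 0, -1], [-2, 0, 0, 0, -1], [-3, 0, 0, 0, -1]])

```text
t: 17.15
position: [459.8, 279.0, 16.7]
tcp_rot: [-2.05, -2.38, 0.0]
contact_force: [-0.3, 4.7, -1.2]
grip_width: 24.1
gripper_force: 30.0
```

carry_out(plan=[[-1, 0, 0, 0, -1], [-2, 0, 0, 0, -1]])

```text
t: 17.4
position: [460.2, 277.0, 16.8]
tcp_rot: [-2.05, -2.38, 0.0]
contact_force: [-1.9, 3.4, -1.1]
grip_width: 23.6
gripper_force: 30.0
```

carry_out(plan=[[-1, 0, 0, 0, -1], [-2, 0, 0, 0, -1]])

```text
t: 17.65
position: [460.4, 275.0, 16.7]
tcp_rot: [-2.05, -2.38, 0.0]
contact_force: [-1.0, 4.1, -1.3]
grip_width: 23.7
gripper_force: 30.0
```

carry_out(plan=[[-1, 0, 0, 0, -1], [-2, 0, 0, 0, -1]])

```text
t: 17.9
position: [460.7, 273.0, 16.7]
tcp_rot: [-2.05, -2.38, 0.0]
contact_force: [-0.5, 3.6, -1.0]
grip_width: 23.8
gripper_force: 30.0
```

carry_out(plan=[[-1, 0, 0, 0, -1], [-2, 0, 0, 0, -1]])

```text
t: 18.15
position: [461.0, 271.0, 16.7]
tcp_rot: [-2.05, -2.38, 0.0]
contact_force: [-0.1, 3.6, -0.4]
grip_width: 23.6
gripper_force: 30.0
```

carry_out(plan=[[-1, 0, 0, 0, -1], [-2, 0, 0, 0, -1]])

```text
t: 18.4
position: [461.3, 269.1, 16.7]
tcp_rot: [-2.05, -2.38, 0.0]
contact_force: [-0.8, 3.4, -0.7]
grip_width: 23.9
gripper_force: 30.0
```

carry_out(plan=[[-1, 0, 0, 0, -1], [-2, 0, 0, 0, -1]])

```text
t: 18.65
position: [461.6, 267.1, 16.7]
tcp_rot: [-2.05, -2.38, 0.0]
contact_force: [-0.8, 3.6, -0.0]
grip_width: 24.0
gripper_force: 30.0
```

carry_out(plan=[[-1, 0, 0, 0, -1], [-2, 0, 0, 0, -1]])

```text
t: 18.9
position: [461.9, 265.1, 16.7]
tcp_rot: [-2.05, -2.38, 0.0]
contact_force: [-0.8, 3.1, -1.2]
grip_width: 23.9
gripper_force: 30.0
```

carry_out(plan=[[-1, 0, 0, 0, -1], [-2, 0, 0, 0, -1]])

```text
t: 19.15
position: [462.2, 263.1, 16.7]
tcp_rot: [-2.05, -2.38, 0.0]
contact_force: [-0.8, 4.0, -0.9]
grip_width: 23.9
gripper_force: 30.0
```

carry_out(plan=[[-1, 0, 0, 0, -1], [-2, 0, 0, 0, -1]])

```text
t: 19.4
position: [462.5, 261.1, 16.7]
tcp_rot: [-2.05, -2.38, 0.0]
contact_force: [-0.7, 4.3, -0.8]
grip_width: 24.0
gripper_force: 30.0
```

carry_out(plan=[[-1, 0, 0, 0, -1], [-2, 0, 0, 0, -1]])

```text
t: 19.65
position: [462.8, 259.2, 16.7]
tcp_rot: [-2.05, -2.38, 0.0]
contact_force: [-0.3, 3.0, -1.0]
grip_width: 23.8
gripper_force: 30.0
```

carry_out(plan=[[-1, 0, 0, 0, -1], [-2, 0, 0, 0, -1]])

```text
t: 19.9
position: [463.1, 257.2, 16.7]
tcp_rot: [-2.05, -2.38, 0.0]
contact_force: [-0.4, 3.1, -1.0]
grip_width: 23.6
gripper_force: 30.0
```

carry_out(plan=[[-1, 0, 0, 0, -1], [-2, 0, 0, 0, -1]])

```text
t: 20.15
position: [463.4, 255.2, 16.7]
tcp_rot: [-2.05, -2.38, 0.0]
contact_force: [0.1, 3.7, -1.2]
grip_width: 23.9
gripper_force: 30.0
```

carry_out(plan=[[-1, 0, 0, 0, -1], [-2, 0, 0, 0, -1]])

```text
t: 20.4
position: [463.7, 253.2, 16.7]
tcp_rot: [-2.05, -2.38, 0.0]
contact_force: [0.1, 2.5, -0.3]
grip_width: 23.8
gripper_force: 30.0
```

carry_out(plan=[[-1, 0, 0, 0, -1], [-2, 0, 0, 0, -1]])

```text
t: 20.65
position: [464.0, 251.3, 16.7]
tcp_rot: [-2.05, -2.38, 0.0]
contact_force: [-0.3, 4.3, -0.7]
grip_width: 23.7
gripper_force: 30.0
```

carry_out(plan=[[-1, 0, 0, 0, -1], [-2, 0, 0, 0, -1]])

```text
t: 20.9
position: [464.3, 249.3, 16.7]
tcp_rot: [-2.05, -2.38, 0.0]
contact_force: [-0.6, 4.0, -1.3]
grip_width: 23.7
gripper_force: 30.0
```

carry_out(plan=[[-1, 0, 0, 0, -1], [-2, 0, 0, 0, -1]])

```text
t: 21.15
position: [464.6, 247.3, 16.8]
tcp_rot: [-2.05, -2.38, 0.0]
contact_force: [-0.3, 3.5, 0.1]
grip_width: 23.5
gripper_force: 30.0
```

carry_out(plan=[[-1, 0, 0, 0, -1], [-2, 0, 0, 0, -1]])

```text
t: 21.4
position: [464.9, 245.3, 16.7]
tcp_rot: [-2.05, -2.38, 0.0]
contact_force: [0.2, 3.2, -0.3]
grip_width: 24.2
gripper_force: 30.0
```

carry_out(plan=[[-1, 0, 0, 0, -1], [-2, 0, 0, 0, -1]])

```text
t: 21.65
position: [465.2, 243.3, 16.7]
tcp_rot: [-2.05, -2.38, 0.0]
contact_force: [-0.3, 3.1, -0.6]
grip_width: 23.6
gripper_force: 30.0
```

carry_out(plan=[[-1, 0, 0, 0, -1], [-2, 0, 0, 0, -1]])

```text
t: 21.9
position: [465.4, 241.8, 16.8]
tcp_rot: [-2.05, -2.38, -0.0]
contact_force: [-0.3, 4.9, -0.5]
grip_width: 23.9
gripper_force: 30.0
```

carry_out(plan=[[0, 0, 0, 0, -1]])

```text
t: 22.02
position: [465.4, 241.6, 16.8]
tcp_rot: [-2.05, -2.38, -0.0]
contact_force: [-0.8, 4.2, 0.0]
grip_width: 23.9
gripper_force: 30.0
```

carry_out(plan=[[-0.5, 0, 0, 0, -1], [-1, 0, 0, 0, -1]])

```text
t: 22.28
position: [465.6, 240.6, 16.8]
tcp_rot: [-2.05, -2.38, -0.0]
contact_force: [-0.2, 4.2, -1.1]
grip_width: 23.8
gripper_force: 30.0
```

carry_out(plan=[[-0.5, 0, 0, 0, -1], [-1, 0, 0, 0, -1]])

```text
t: 22.52
position: [465.7, 239.5, 16.8]
tcp_rot: [-2.05, -2.38, -0.0]
contact_force: [-0.7, 3.5, -0.8]
grip_width: 23.8
gripper_force: 30.0
```

carry_out(plan=[[-0.5, 0, 0, 0, -1], [-1, 0, 0, 0, -1]])

```text
t: 22.78
position: [465.9, 238.5, 16.7]
tcp_rot: [-2.05, -2.38, 0.0]
contact_force: [-0.4, 4.2, 0.7]
grip_width: 24.0
gripper_force: 30.0
```

carry_out(plan=[[-0.5, 0, 0, 0, -1], [-1, 0, 0, 0, -1], [-1.5, 0, 0, 0, -1]])

```text
t: 23.15
position: [466.0, 237.7, 16.8]
tcp_rot: [-2.05, -2.38, -0.001]
contact_force: [-1.5, 5.9, 0.4]
grip_width: 23.9
gripper_force: 30.0
```

carry_out(plan=[[-0.5, 0, 0, 0, -1], [-0.5, 0, 0, 0, -1]])

```text
t: 23.4
position: [466.0, 237.6, 16.9]
tcp_rot: [-2.049, -2.38, -0.002]
contact_force: [-1.5, 5.5, 1.1]
grip_width: 23.9
gripper_force: 30.0
```

carry_out(plan=[[-0.5, 0, 0, 0, -1], [-1, 0, 0, 0, -1], [-1, 0, 0, 0, -1]])

```text
t: 23.78
position: [466.0, 237.7, 17.0]
tcp_rot: [-2.048, -2.38, -0.003]
contact_force: [-2.2, 7.2, 1.4]
grip_width: 23.9
gripper_force: 30.0
```

carry_out(plan=[[-0.5, 0, 0, 0, -1], [-1, 0, 0, 0, -1], [-1, 0, 0, 0, -1]])

```text
t: 24.15
position: [466.0, 237.6, 17.1]
tcp_rot: [-2.046, -2.38, -0.004]
contact_force: [-1.4, 9.5, 1.3]
grip_width: 24.0
gripper_force: 30.0
```

Run:
```python
from h import *
import cv2
jig()
t=arm.read_camera('scene')[:,:,::-1]
cv2.imwrite("pics/s6.png",cv2.resize(t[190:320,190:350],None,fx=4.5,fy=4.5,interpolation=cv2.INTER_CUBIC))
```

```text
t 24.15 TCP jig x -59.0 y -0.3 z 17.1 tip x 65.3 head -81.37392566885967 F along -9.610751174874492 lat 0.016819756366525437 z 1.3462141252241266
```

View pics/s6.png

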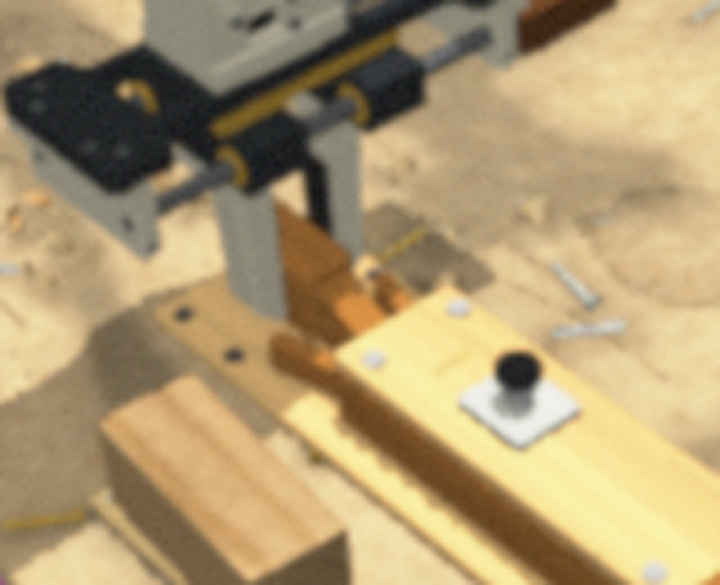

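The view shows the left finger's bottom at about (285,318) in the crop, near the cheek's start at (275,345). I'm checking whether the finger could be touching the cheek.

Run:
```python
from h import *
J=lambda x,y,z:[*(O+F*x+L*y),z]
P=[J(-40,-22,24),J(-40,-27,24),J(0,-12.5,24),J(-51.5,-12,17),J(-51.5,-29.5,17),J(-66.5,-29.5,17),J(-40,-12,17),J(-40,-29.5,17),J(0,-28.5,42),J(-100,-42,8)]
print(((w2px('scene',P)-[190,190])*4.5).round(0))
```

```text
[[280. 322.]
 [270. 328.]
 [366. 362.]
 [284. 310.]
 [248. 331.]
 [225. 312.]
 [303. 324.]
 [266. 345.]
 [329. 346.]
 [150. 303.]]
```

Projected with its 15 mm width, the finger is 11 mm clear of the cheek, so the stall at 9.6 N is the stop. Drawing the stick out.

carry_out(plan=[[3, 0, 0, 0, -1], [8, 0, 0, 0, -1], [15, 0, 0, 0, -1], [30, 0, 0, 0, -1], [45, 0, 0, 0, -1], [60, 0, 0, 0, -1], [80, 0, 0, 0, -1], [100, 0, 0, 0, -1], [120, 0, 0, 0, -1], [140, 0, 0, 0, -1], [160, 0, 0, 0, -1], [180, 0, 0, 0, -1], [200, 0, 0, 0, -1], [200, 0, -20, 0, -1], [200, 0, -50, 0, -1], [200, 0, -50, 0, -1]])

```text
t: 26.2
position: [438.4, 434.1, 68.9]
tcp_rot: [2.05, 2.38, 0.009]
contact_force: [0.7, 0.7, -0.8]
grip_width: 23.9
gripper_force: 30.0
```

Run:
```python
from h import *
jig();rel([472.9,407,7.7])
```

```text
t 26.2 TCP jig x -257.4 y 1.5 z 68.9 tip x -133.1 head -81.48219073020458 F along -0.6092494969786576 lat 0.7856112545747029 z -0.8308335022283687
t 26.2 pos [438.4 434.1  68.9] toolx heading 98.51780926979542 tool d [-32.1  29.8  61.2]
```

carry_out(plan=[[-10, 8, 0, -10, -1], [-20, 16, 0, -20, -1], [-32, 30, 0, -30, -1], [-32, 30, 0, -40, -1], [-32, 30, 0, -50, -1], [-32, 30, 0, -60, -1], [-32, 30, 0, -70, -1], [-32, 30, 0, -76.8, -1], [-32, 30, 0, -76.8, -1], [-32, 30, 30, -76.8, -1], [-32, 30, 50, -76.8, -1], [-32, 30, 58, -76.8, -1], [-32, 30, 60, -76.8, -1], [-32, 30, 60.5, -76.8, -1], [-32, 30, 60.5, -76.8, -1]])

```text
t: 28.08
position: [470.9, 405.1, 7.5]
tcp_rot: [-0.131, -3.138, 0.001]
contact_force: [-1.4, -1.1, 4.6]
grip_width: 23.8
gripper_force: 30.0
```

Bench contact felt (4.6 N). Release and rise.

carry_out(plan=[[0, 0, 0, 0, -0.3], [0, 0, 0, 0, 0.2], [0, 0, 0, 0, 0.2], [0, 0, 0, 0, 0.2], [0, 0, 0, 0, 0.2], [0, 0, -20, 0, 0.2], [0, 0, -60, 0, 0.2], [0, 0, -120, 0, 0.2], [0, 0, -180, 0, 0.2], [0, 0, -180, 0, 0.2], [0, 0, -180, 0, 0.2]])

```text
t: 29.45
position: [471.0, 404.7, 186.8]
tcp_rot: [0.128, 3.139, 0.0]
contact_force: [1.0, -0.8, -1.3]
grip_width: 55.8
gripper_force: 0.0
```

Run:
```python
from h import *
import cv2
a=arm.read_camera('scene').astype(int)
b=cv2.imread('pics/scene0.png')[:,:,::-1].astype(int)
d=(abs(a-b).sum(2)>90)
print('marker',d[165:205,325:380].sum(),'tape',d[330:405,260:315].sum(),'stick region',d[185:222,195:280].sum(),'other slat',d[175:205,295:330].sum())
cv2.imwrite('pics/f.png',a[:,:,::-1].astype('uint8'))
# stick colour fraction mouth: dark slat pixels on apron
ap=a[235:275,225:275];print('dark on apron',((ap.sum(2)<200)).sum())
s=arm.get_state();print(s['t'],s['grip_width'],s['contact_force'])
```

```text
marker 0 tape 0 stick region 245 other slat 0
dark on apron 0
29.5 55.55573245380615 [0.26349303 0.82140718 0.23606682]
```

```bash
python3 -c "
from station import arm
print(arm.close_job())"
```

```text
the job is handed in; nothing more can be done
None
```

I handed the job in at about 29.5 s with no verdict returned: the slat stalled solidly at about jig x = 125 mm under a 9.6 N push (stop gives at about 18 N), the stick is back on the bench at its original place, and the marker and tape measure show no change in the camera image.

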